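# Spice tins back in their own compartments

## Task

The tin marked with a disc has fallen over beside the spice box, and the tin marked with a cross was put in the disc's compartment by mistake. Put both tins back in the compartments labelled with their own marks, standing upright, lid up and fully down on the floor, and set them in gently rather than dropping them. Leave the tin with the bar, the mortar and the tongs where they are.

Things in the scene. Friction and masses are not known exactly. Their poses are not given: they have to be found in the camera images.
- tin_disc_mid (a point): steel spice tin, 50 x 50 mm, 95 mm high, about 200 g, lid fixed on, black round disc (30 mm) on lid and all four sides. Point: its centre, 47.5 mm above its underside; z axis from underside to lid, x and y square to its sides. At the start it lies fallen on one side on the slab, to the right of the spice box, its lid pointing away from the robot and to the left (10 to 60 degrees from +x towards +y).
- tin_cross_mid (a point): steel spice tin, 50 x 50 mm, 95 mm high, about 200 g, lid fixed on, black plus-shaped cross (34 mm) on lid and all four sides. Point: its centre, 47.5 mm above its underside; z axis from underside to lid, x and y square to its sides. At the start it stands in the wrong compartment, the one with the disc label.
- tin_bar_mid (a point): steel spice tin, 50 x 50 mm, 95 mm high, about 200 g, lid fixed on, black single straight bar (36 x 10 mm) on lid and all four sides. Point: its centre, 47.5 mm above its underside; z axis from underside to lid, x and y square to its sides. It already stands in its own compartment and stays there.
- slot_disc: fixed compartment of the orange spice box, label: black round disc (30 mm). Origin: centre of its underside; floor 8 mm, rim 36 mm above it; inside 60 x 60 mm, walls 8 mm, x and y square to them; label flat on a ledge 46 mm deep, 20 mm high on its +x side (away from the robot). The four stand in a row along y, 82 mm apart. At the start the tin with the cross stands in it.
- slot_cross: fixed compartment of the orange spice box, label: black plus-shaped cross (34 mm). Origin: centre of its underside; floor 8 mm, rim 36 mm above it; inside 60 x 60 mm, walls 8 mm, x and y square to them; label flat on a ledge 46 mm deep, 20 mm high on its +x side (away from the robot). The four stand in a row along y, 82 mm apart. Empty at the start.
- slot_bar: fixed compartment of the orange spice box, label: black single straight bar (36 x 10 mm). Origin: centre of its underside; floor 8 mm, rim 36 mm above it; inside 60 x 60 mm, walls 8 mm, x and y square to them; label flat on a ledge 46 mm deep, 20 mm high on its +x side (away from the robot). The four stand in a row along y, 82 mm apart. Holds the tin with the bar.
- slot_frame: fixed compartment of the orange spice box, label: black hollow square frame (34 mm). Origin: centre of its underside; floor 8 mm, rim 36 mm above it; inside 60 x 60 mm, walls 8 mm, x and y square to them; label flat on a ledge 46 mm deep, 20 mm high on its +x side (away from the robot). The four stand in a row along y, 82 mm apart. Empty; its tin is away, it stays empty.
- mortar: small brass mortar with its pestle, 86 mm across, 70 mm high, pestle tip 95 mm high; stands on the slab beyond the tongs. Origin: centre of its underside. Bystander.
- tongs: dark steel kitchen tongs lying flat on the slab between the spice box and the fallen tin, pointing away from the robot, 210 mm long, 10 mm high. Origin: middle, on the slab. Bystander.
Things that resemble listed ones, but are neither listed nor needed, are in the scene too. What is shaped like the part that bears tin_disc_mid but green or turquoise is not meant.

How it is judged:
By the outcome, as a careful person would: the job done as asked, in the order asked, and still so for the second after the job is handed in, with the robot touching nothing.
It also fails if it takes over 67 s, if anything falls off the work surface, if the arm or the gripper's body presses on something with over 40 N, if the wrist force passes 120 N, or if a joint passes its speed limit or range.

## Robot

A 6-joint arm with a two-finger parallel gripper is mounted at the origin on the work surface. World frame = base frame: x ahead of the robot, y to its left, z up, the work surface at z = 0. Lengths are in mm, angles in rad, forces in N, time in s.
With the tool pointing down it reaches from about 350 to 725 mm from the base axis. Payload 6 kg.
Tool frame: the origin (TCP) lies on the centre line of the jaws, within the pads' length; the fingertips stand 25 mm ahead of it and the grasp point (between the pads) lies 6 mm ahead of it; z points along the fingers, y is the line along which they close (so a half turn about z gives the same grasp; the last joint's range is limited). The gripper opens to 85 mm and grips with 20 to 120 N. Pads are 22 mm wide; open, the fingers measure 114 mm over their backs; the gripper's body (76 mm by 85 mm) begins 54 mm behind the grasp point. The pads swing forward as they close: fully open they stand 13 mm farther back than shut.
Start: joints at [1.493, 0.04, 0.085, 0, -1.615, -0.334], TCP at [240.128, 549.829, 231.961] pointing down, gripper open.
Joint ranges: [-2.56, 2.56], [-1.29, 2.01], [-1.08, 1.49], [-3.29, 1.98], [-2.81, -0.18], [-2.99, 2.99]. Speed limits (rad/s): [2.57, 2.57, 3.01, 3.14, 3.14, 3.14].

## Interface

Orientations are given as a unit quaternion [x, y, z, w].
In Python, from station import r gives the robot as it stands.
- The arm moves only by the tool move_arm, never from a script. Its argument "steps" is text: rows parted by semicolons, each of 7 numbers parted by spaces: the shift along the world's x, y, z in units of 7.5 cm (1.0 is 7.5 cm), then the turn, a rotation vector about the world's x, y, z in units of 360 degrees (1.0 is 360 degrees), then the opening, from 0 (shut) to 1 (fully open). In form: x y z wx wy wz fingers; .... A call has 1 to 8 rows; each row shifts and turns the commanded pose from where the row before left it; what a row does not reach is not made up. A row lasts 1/10 s, in which the tool goes at most 50 mm and 8.59 degrees, less where a joint would pass 70% of its speed; a pose out of reach is approached as far as the arm can. A call with a number of a shift or a turn outside -1 to 1 is refused whole. A call with a gripper value outside its range is refused whole. The fingers move at their own pace and stop on an object; "force" is the grip in N (left out, the last holds). Time passes only in rows, so rows that do not move let the fingers close. It gives the time, the measured TCP pose, the force, the opening and the grip force at its end, in the units of the state.
- r.read_state(): the state, without advancing time (a new reading comes with each control period).
- r.snapshot(name): name is "scene" or "top" or "wrist"; returns the picture (400x640x3 uint8, red, green, blue); there is no depth.
- r.calibration(name): a dict with "fx", "fy", "cx", "cy" (pixels), "T" (4x4, takes a point from camera to world coordinates); the wrist camera has in their place "tool_from_camera" (4x4, takes a point from camera to tool coordinates, whose origin is the TCP and whose axes are the flange's). Camera axes: x right, y down, z forward; pixel columns grow to the right and rows downward; lengths in mm; the calibration is good to about 2 mm. A picture is of the moment at which its call begins: read the wrist's pose just before it. calibration takes no time and is no camera call.
- r.finish_job(): hands the job in; it is judged then, once.
The state is a dict: "time": time; "joint_pos": joint angles; "qvel": joint speeds; "tau": joint torques, N m; "eef_pos": TCP position; "ee_rot": TCP orientation; "contact_force": force on the tool from outside, world axes, zero at the start; "moment": the same for the moment, N m; "opening": opening from 0.0 (shut) to 1.0 (fully open); "grasp_force": force on a finger pad.
Only numpy, scipy, OpenCV 4.12 (cv2) and the standard library are available. Lean on these libraries where they do the work, as an engineer would, in place of code of your own. Each camera call takes 0.05 s, during which the arm holds its last target. There are 200 camera calls.

## Working session

There is one attempt and no reset: what is moved stays moved. The work goes in short steps, Python scripts to look and compute and a tool call to move; the robot and the scene stay as the last step left them, time stands still between calls to the robot, and variables do not carry over. Pictures are saved under pics/ and viewed, at most 10 in all, crops included, and the job is handed in when it is done.

Besides the shell and the picture viewer there is one more tool, called after "Call:" by a JSON object that holds its "method" and its "body". move_arm: Moves the arm, as the interface text tells. Shifts and turns lie within -1 to 1; 1 stands for 7.5 cm of shift or 360 degrees of turn. Its arguments: {"type":"object","properties":{"steps":{"type":"string"},"force":{"type":"number"}},"required":["steps"]}

```bash
mkdir -p pics; ls
python3 - <<'E'
from station import r
import cv2,numpy as np
np.set_printoptions(precision=4,suppress=True)
print(r.read_state())
for n in("scene","top"):
    cv2.imwrite(f"pics/{n}0.png",r.snapshot(n)[:,:,::-1]); print(n,r.calibration(n))
print(r.calibration("wrist"))
E
```

```text
pics
{'time': 0.0, 'joint_pos': array([ 1.4927,  0.0409,  0.0838, -0.0005, -1.6155, -0.3337]), 'qvel': array([ 0.    , -0.002 ,  0.0018,  0.0027,  0.0012,  0.001 ]), 'tau': array([ -0.0016, -36.8202,  34.7415,   6.9323,  -0.0054,  -0.    ]), 'eef_pos': array([239.9351, 549.5827, 230.9304]), 'ee_rot': array([ 0.9789, -0.2044, -0.0001,  0.0009]), 'contact_force': array([-1.0526, -0.073 , -0.068 ]), 'moment': array([0.0221, 0.0404, 0.0087]), 'grasp_force': 0.0, 'opening': 0.998987578134457}
scene {'fx': 426.8668814795255, 'fy': 426.8668814795255, 'cx': 312.4692219255736, 'cy': 196.64288292086133, 'T': array([[   0.7888,    0.4649,   -0.4021,  947.8744],
       [   0.6144,   -0.576 ,    0.5392, -749.9536],
       [   0.0191,   -0.6723,   -0.74  ,  952.4725],
       [   0.    ,    0.    ,    0.    ,    1.    ]])}
top {'fx': 501.4878420652952, 'fy': 501.4878420652952, 'cx': 321.44833167211215, 'cy': 199.85804415184447, 'T': array([[   0.0875,   -0.9729,    0.2138,  182.234 ],
       [  -0.9962,   -0.0845,    0.0233, -129.0729],
       [  -0.0046,   -0.2151,   -0.9766, 1285.9503],
       [   0.    ,    0.    ,    0.    ,    1.    ]])}
{'fx': 337.1690839407119, 'fy': 337.1690839407119, 'cx': 320.93511846529856, 'cy': 195.04310582697488, 'tool_from_camera': array([[  -0.    ,   -0.9637,   -0.2669,   67.5978],
       [   1.    ,    0.    ,   -0.0002,    0.5649],
       [   0.0002,   -0.2669,    0.9637, -141.9166],
       [   0.    ,    0.    ,    0.    ,    1.    ]])}
```

View pics/scene0.png

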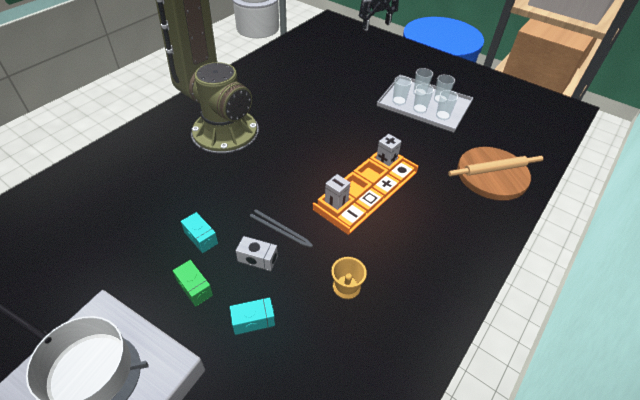

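View pics/top0.png

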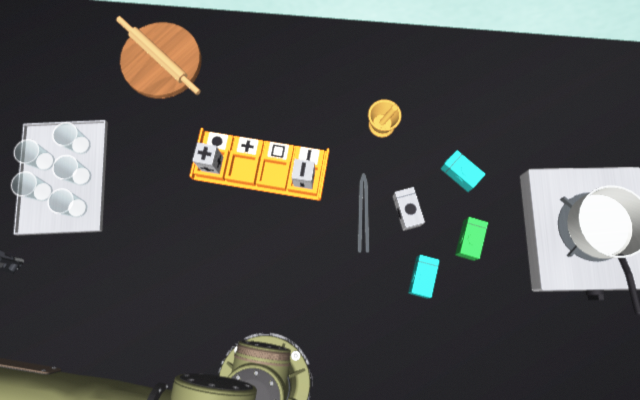

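Scene: box at about (365,190) with the disc label at top-view (217,141), then cross (247,146), frame (278,151) and bar (308,156). The cross tin is at (207,155).

Candidates for the fallen disc tin in the top view: grey at (408,208) with black discs, turquoise at (424,276) and (463,170), green at (472,238). I choose the grey one.

```bash
cat > h.py <<'E'
import cv2,numpy as np
from scipy.spatial.transform import Rotation as R
np.set_printoptions(precision=3,suppress=True)
def ray(c,T,uv,z):
    d=T[:3,:3]@np.array([(uv[0]-c["cx"])/c["fx"],(uv[1]-c["cy"])/c["fy"],1]); o=T[:3,3]
    return o+d*(z-o[2])/d[2]
def proj(c,T,p):
    q=np.linalg.inv(T)@np.append(p,1); return np.array([c["cx"]+c["fx"]*q[0]/q[2],c["cy"]+c["fy"]*q[1]/q[2]])
def wristT(r):
    s=r.read_state(); c=r.calibration("wrist"); M=np.eye(4); M[:3,:3]=R.from_quat(s["ee_rot"]).as_matrix(); M[:3,3]=s["eef_pos"]
    return c,M@c["tool_from_camera"],s
def blobs(mask,amin=15):
    n,l,st,ce=cv2.connectedComponentsWithStats(mask.astype(np.uint8)); return [(ce[i],st[i,4],l==i) for i in range(1,n) if st[i,4]>=amin]
E
python3 - <<'E'
from h import *
from station import r
for n in("top","scene"):
    c=r.calibration(n); im=cv2.imread(f"pics/{n}0.png"); hsv=cv2.cvtColor(im,cv2.COLOR_BGR2HSV)
    w=(hsv[...,1]<40)&(hsv[...,2]>90)
    print(n)
    for ce,a,m in blobs(w,100):
        if 180<ce[0]<450 and 120<ce[1]<300:
            k=m.astype(np.uint8); cs,_=cv2.findContours(k,0,2); rect=cv2.minAreaRect(cs[0])
            print(ce,a,rect,"z20",ray(c,c["T"],rect[0],20)[:2],"z50",ray(c,c["T"],rect[0],50)[:2])
im=cv2.imread("pics/top0.png"); a=cv2.resize(im[120:215,180:340],None,fx=4,fy=4,interpolation=2); b=cv2.resize(im[170:245,370:500],None,fx=4,fy=4,interpolation=2)
b=cv2.copyMakeBorder(b,0,0,0,a.shape[1]-b.shape[1],0); cv2.imwrite("pics/crop1.png",np.vstack([a[:300],b])[:600])
E
```

```text
top
[209.142 152.674] 751 ((208.89837646484375, 151.0062255859375), (29.051464080810547, 40.259788513183594), 14.931418418884277) z20 [565.462 209.186] z50 [556.381 201.17 ]
[247.189 145.217] 244 ((247.10812377929688, 145.35134887695312), (19.070281982421875, 14.79590892791748), 9.462322235107422) z20 [589.739 110.317] z50 [580.082 104.644]
[277.792 149.87 ] 269 ((277.83392333984375, 149.9412841796875), (19.00052833557129, 15.35103702545166), 10.007980346679688) z20 [584.08   27.803] z50 [574.557  24.086]
[304.647 167.099] 737 ((304.16851806640625, 166.76963806152344), (22.411001205444336, 40.249855041503906), 12.994616508483887) z20 [544.058 -45.963] z50 [535.483 -47.933]
[363.092 213.141] 510 ((363.0, 212.0), (10.0, 78.0), 0.0) z20 [ 436.84  -208.097] z50 [ 430.806 -206.224]
[408.353 207.992] 838 ((408.22149658203125, 208.08480834960938), (40.55465316772461, 23.833656311035156), 73.0724868774414) z20 [ 457.155 -323.278] z50 [ 450.64  -318.676]
scene
[388.672 147.347] 424 ((387.6385192871094, 147.60772705078125), (22.978918075561523, 27.53961753845215), 37.87498474121094) z20 [500.2
[... 471 characters left out ...]
) z20 [582.57  113.214] z50 [594.323  85.444]
[369.556 197.961] 178 ((369.7500305175781, 197.75001525878906), (13.435027122497559, 15.55634880065918), 45.0) z20 [575.722  32.393] z50 [587.695   7.223]
[351.915 213.548] 188 ((351.7500305175781, 213.25003051757812), (14.142135620117188, 16.263456344604492), 45.0) z20 [568.021 -50.537] z50 [580.242 -73.039]
[281.384 228.371] 367 ((281.25885009765625, 228.14495849609375), (68.36956787109375, 8.376057624816895), 29.24882698059082) z20 [ 446.377 -217.366] z50 [ 462.512 -234.501]
[255.814 252.139] 839 ((254.73585510253906, 252.4245147705078), (39.28511428833008, 27.060028076171875), 15.94539737701416) z20 [ 444.851 -322.306] z50 [ 461.035 -336.064]
```

View pics/crop1.png

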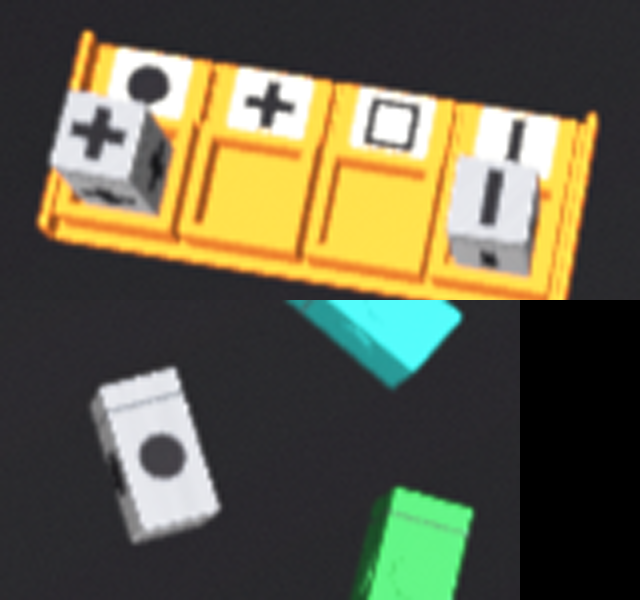

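The crop shows the grey tin with a black disc on its top face at top-view (410,209), its lid end up and to the left at about (404,191). It also shows the cross tin at the disc label and the empty cross slot at (245,168). The choice is confirmed, so I move over the box.

Call:
{"method": "move_arm", "body": {"steps": "0.387 -0.487 0 0 0 0.0173 1;0.387 -0.487 0 0 0 0.0173 1;0.387 -0.487 0 0 0 0.0174 1;0.387 -0.487 0.1 0 0 0 1;0.387 -0.487 0.1 0 0 0 1;0.387 -0.487 0.1 0 0 0 1;0.387 -0.487 0.1 0 0 0 1;0.387 -0.487 0 0 0 0 1"}}

```text
time: 0.9
eef_pos: [473.4, 256.1, 263.1]
ee_rot: [0.999, -0.042, 0.001, -0.001]
contact_force: [0.8, 1.4, 0.8]
opening: 0.998
grasp_force: 0.0
```

Call:
{"method": "move_arm", "body": {"steps": "0.387 -0.487 0 0 0 0 1;0.3 -0.487 0 0 0 0 1;0 0 0 0 0 0 1;0 0 0 0 0 0 1"}}

```text
time: 1.3
eef_pos: [524.1, 183.6, 261.3]
ee_rot: [0.999, -0.044, -0.0, 0.0]
contact_force: [-0.3, 0.5, 0.8]
opening: 1.0
grasp_force: 0.0
```

Run:
```python
from h import *
from station import r
c,T,s=wristT(r); im=r.snapshot("wrist"); cv2.imwrite("pics/w1.png",im[:,:,::-1]); np.save("w1T.npy",T)
print(s["time"],s["eef_pos"],s["ee_rot"],s["joint_pos"],s["contact_force"])
```

```text
1.3 [524.12  183.641 261.327] [ 0.999 -0.044 -0.     0.   ] [ 0.699 -0.072  0.027 -0.    -1.671  0.785] [-0.339  0.55   0.814]
```

View pics/w1.png

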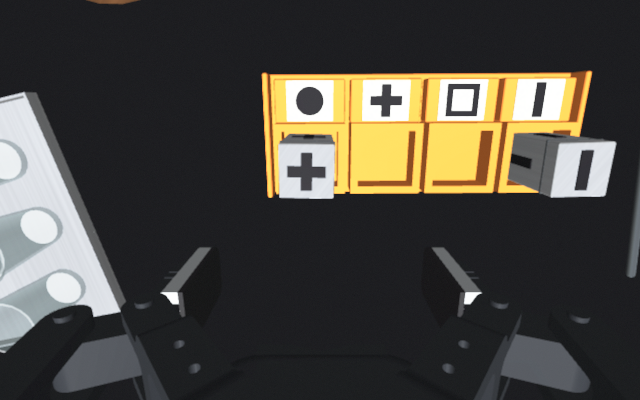

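Wrist view: labels at disc (310,101), cross (387,99), frame (463,99) and bar (539,99). The cross tin's lid is at (307,172), and the empty cross slot is at (385,158).

Run:
```python
from h import *
from station import r
c=r.calibration("wrist");T=np.load("w1T.npy"); im=cv2.imread("pics/w1.png"); hsv=cv2.cvtColor(im,cv2.COLOR_BGR2HSV)
dark=hsv[...,2]<110
P=[]
for ce,a,m in blobs(dark,60):
    if 260<ce[0]<600 and 70<ce[1]<200 and a<1500:
        print(ce,a,"z20",ray(c,T,ce,20)[:2],"z103",ray(c,T,ce,103)[:2])
        if ce[1]<115: P.append(ray(c,T,ce,20)[:2])
# cross slot: rim inner floor yellow; lid edges
w=(hsv[...,1]<40)&(hsv[...,2]>130)
P=np.array(sorted(P,key=lambda p:-p[1]));print(P)
y=(P[0]-P[-1]);print(np.linalg.norm(np.diff(P,axis=0),axis=1)); y/=np.linalg.norm(y); x=np.array([y[1],-y[0]]); print("yaw",np.degrees(np.arctan2(x[1],x[0])))
for p in P: print(p-61*x)
# fallen tin
c=r.calibration("top"); im=cv2.imread("pics/top0.png"); g=im.max(2)
for ce,a,m in blobs(g[195:225,395:425]<110,15): print("disc",ce+[395,195],a,ray(c,c["T"],ce+[395,195],50))
c=r.calibration("scene"); im=cv2.imread("pics/scene0.png"); g=im.max(2)
for ce,a,m in blobs(g[235:260,240:275]<90,15): print("disc",ce+[240,235],a,ray(c,c["T"],ce+[240,235],50))
```

```text
[538.799  98.932] 293 z20 [573.099 -60.264] z103 [577.051  -8.829]
[385.738 100.084] 431 z20 [586.494 106.437] z103 [587.545 121.764]
[462.35   99.322] 512 z20 [579.982  22.967] z103 [582.443  56.374]
[309.291 100.455] 567 z20 [593.406 189.783] z103 [592.96  187.057]
[307.604 138.601] 381 z20 [552.367 195.673] z103 [560.81  191.671]
[583.738 169.894] 443 z20 [ 488.808 -118.706] z103 [511.018 -54.611]
[306.016 171.267] 645 z20 [515.228 201.171] z103 [531.716 195.978]
[[593.406 189.783]
 [586.494 106.437]
 [579.982  22.967]
 [573.099 -60.264]]
[83.632 83.724 83.516]
yaw -4.643094240636471
[532.606 194.721]
[525.694 111.375]
[519.182  27.905]
[512.299 -55.327]
disc [421.681 203.442] 113 [ 465.486 -351.803   50.   ]
disc [410.138 208.575] 87 [ 449.801 -323.532   50.   ]
disc [397.323 216.192] 99 [ 427.581 -292.557   50.   ]
disc [261.665 237.576] 170 [ 442.966 -290.338   50.   ]
disc [253.769 246.831] 65 [ 447.187 -324.886   50.   ]
disc [249.591 258.182] 22 [ 462.948 -356.954   50.   ]
```

Call:
{"method": "move_arm", "body": {"steps": "0.06 0.08 -0.5 0 0 0 1;0.06 0.08 -0.5 0 0 0 1;0 0 -0.5 0 0 0 1;0 0 -0.4 0 0 0 1;0 0 -0.25 0 0 0 1;0 0 -0.12 0 0 0 1;0 0 0 0 0 0 1;0 0 0 0 0 0 1", "force": 40}}

```text
time: 2.15
eef_pos: [533.2, 197.4, 93.1]
ee_rot: [0.999, -0.042, 0.001, -0.0]
contact_force: [-0.3, 0.7, 1.0]
opening: 0.999
grasp_force: 0.0
```

Call:
{"method": "move_arm", "body": {"steps": "0 0 0 0 0 0 0.4;0 0 0 0 0 0 0.4;0 0 0 0 0 0 0.4;0 0 0 0 0 0 0.4;0 0 0 0 0 0 0.4", "force": 40}}

```text
time: 2.65
eef_pos: [533.4, 196.6, 92.9]
ee_rot: [0.999, -0.043, 0.001, -0.0]
contact_force: [-0.3, 0.0, 5.7]
opening: 0.573
grasp_force: 42.7
```

Call:
{"method": "move_arm", "body": {"steps": "0 0 0.2 0 0 0 0.4;0 0 0.3 0 0 0 0.4;0 0 0.2 0 0 0 0.4;-0.02 -0.25 0 0 0 0 0.4;-0.03 -0.4 0 0 0 0 0.4;-0.03 -0.3 0 0 0 0 0.4;-0.01 -0.14 0 0 0 0 0.4;0 0 0 0 0 0 0.4"}}

```text
time: 3.45
eef_pos: [525.7, 113.3, 143.9]
ee_rot: [0.999, -0.043, -0.0, 0.0]
contact_force: [-0.1, 0.7, -2.3]
opening: 0.574
grasp_force: 42.2
```

Call:
{"method": "move_arm", "body": {"steps": "0 0 0 0 0 0 0.4;0 0 0 0 0 0 0.4"}}

```text
time: 3.65
eef_pos: [526.0, 115.3, 143.9]
ee_rot: [0.999, -0.042, -0.0, 0.0]
contact_force: [0.4, -0.4, -2.0]
opening: 0.569
grasp_force: 42.2
```

Run:
```python
from h import *
from station import r
c,T,s=wristT(r); im=r.snapshot("wrist"); cv2.imwrite("pics/w2.png",im[:,:,::-1]); np.save("w2T.npy",T)
print(s["time"],s["eef_pos"],s["ee_rot"],s["contact_force"])
```

```text
3.65 [526.028 115.321 143.885] [ 0.999 -0.042 -0.     0.   ] [ 0.424 -0.391 -2.   ]
```

View pics/w2.png

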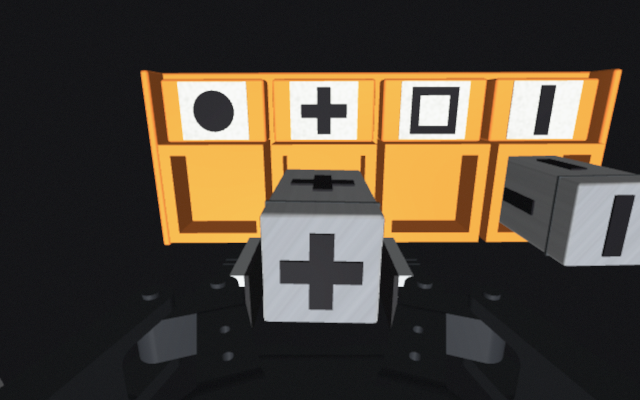

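The cross tin is held upright with its lid mark at (321,271), in line with the cross label at (324,110).

Run:
```python
from h import *
from station import r
c=r.calibration("wrist");T=np.load("w2T.npy"); im=cv2.imread("pics/w2.png"); g=im.max(2)
P=[]
for ce,a,m in blobs(g<110,60):
    if 170<ce[0]<580 and 80<ce[1]<140 and a<2500: P.append(ce)
    if 290<ce[0]<350 and 240<ce[1]<300 and a<3500: print("lid",ce,[ray(c,T,ce,z)[:2] for z in(154,160)])
P=np.array(sorted(P,key=lambda p:p[0]))
for z in(20,28):
    Q=np.array([ray(c,T,p,z)[:2] for p in P]);d=np.linalg.norm(Q[0]-Q[-1])/(len(Q)-1);y=Q[0]-Q[-1];y/=np.linalg.norm(y);x=np.array([y[1],-y[0]])
    print(z,d,np.degrees(np.arctan2(x[1],x[0])));print(Q-61*x)
```

```text
lid [320.942 271.473] [array([522.584, 115.045]), array([525.799, 114.769])]
20 50.64266562732398 -4.648352600302097
[[532.737 196.836]
 [529.772 156.123]
 [525.66  112.672]
 [519.702  28.475]
 [514.909 -10.171]
 [512.217 -55.545]]
28 49.11827761993304 -4.648352600302116
[[532.727 194.341]
 [529.851 154.853]
 [525.862 112.71 ]
 [520.084  31.047]
 [515.436  -6.435]
 [512.824 -50.443]]
```

Call:
{"method": "move_arm", "body": {"steps": "0 -0.03 -0.15 0 0 0 0.4;0 0 -0.2 0 0 0 0.4;0 0 -0.15 0 0 0 0.4;0 0 -0.06 0 0 0 0.4;0 0 -0.04 0 0 0 0.4;0 0 0 0 0 0 0.4;0 0 0 0 0 0 0.4"}}

```text
time: 4.4
eef_pos: [526.4, 112.7, 99.8]
ee_rot: [0.999, -0.043, 0.0, -0.0]
contact_force: [-0.8, -1.2, -1.9]
opening: 0.579
grasp_force: 42.1
```

Call:
{"method": "move_arm", "body": {"steps": "0 0 -0.03 0 0 0 0.4;0 0 -0.02 0 0 0 0.4;0 0 -0.015 0 0 0 0.4;0 0 0 0 0 0 0.4"}}

```text
time: 4.8
eef_pos: [526.0, 112.5, 94.1]
ee_rot: [0.999, -0.043, -0.0, 0.0]
contact_force: [0.6, -0.4, -2.8]
opening: 0.572
grasp_force: 42.1
```

Call:
{"method": "move_arm", "body": {"steps": "0 0 -0.013 0 0 0 0.4;0 0 -0.007 0 0 0 0.4;0 0 0 0 0 0 0.4"}}

```text
time: 5.1
eef_pos: [526.2, 112.6, 93.0]
ee_rot: [0.999, -0.042, 0.0, 0.0]
contact_force: [-0.7, 0.1, -0.9]
opening: 0.572
grasp_force: 42.2
```

Call:
{"method": "move_arm", "body": {"steps": "0 0 -0.01 0 0 0 0.4;0 0 -0.005 0 0 0 0.4;0 0 0 0 0 0 0.4"}}

```text
time: 5.4
eef_pos: [526.5, 112.5, 93.0]
ee_rot: [0.999, -0.042, 0.001, -0.0]
contact_force: [-2.7, -0.7, 4.6]
opening: 0.572
grasp_force: 43.0
```

Call:
{"method": "move_arm", "body": {"steps": "0 0 0 0 0 0 1;0 0 0 0 0 0 1;0 0 0 0 0 0 1;0 0 0.1 0 0 0 1;0 0 0.4 0 0 0 1;0 0 0.6 0 0 0 1;0 0 0.6 0 0 0 1;-0.1 -0.4 0.5 0 0 0 1"}}

```text
time: 6.2
eef_pos: [518.9, 83.8, 259.2]
ee_rot: [0.999, -0.041, 0.001, -0.0]
contact_force: [0.7, -0.3, -0.6]
opening: 0.999
grasp_force: 0.0
```

Run:
```python
from h import *
from station import r
c,T,s=wristT(r); im=r.snapshot("wrist"); cv2.imwrite("pics/w3.png",im[:,:,::-1]); np.save("w3T.npy",T)
print(s["time"],s["eef_pos"],s["ee_rot"],s["joint_pos"],s["opening"])
# lid mark
g=im.max(2); dark=g<110
for ce,a,m in blobs(dark,60):
    if a<2500: print(ce,a,ray(c,T,ce,105)[:2],ray(c,T,ce,28)[:2])
```

```text
6.2 [518.913  83.778 259.25 ] [ 0.999 -0.041  0.001 -0.   ] [ 0.543 -0.154 -0.052  0.    -1.672  0.945] 0.99909062716776
[446.344 103.86 ] 279 [575.708 -28.03 ] [573.073 -55.47 ]
[293.05  103.967] 456 [586.339 101.523] [586.467 107.756]
[369.9   103.765] 439 [581.13   36.554] [579.903  25.9  ]
[216.266 103.894] 576 [591.771 166.448] [593.311 189.556]
[293.11  141.938] 438 [554.48  104.813] [546.327 111.901]
[288.409 175.045] 660 [525.465 112.094] [509.77  121.074]
[471.709 174.841] 429 [512.136 -51.656] [492.977 -85.237]
```

Call:
{"method": "move_arm", "body": {"steps": "-0.11 -0.6 0 0 0 0.01 1;-0.11 -0.6 0 0 0 0.01 1;-0.11 -0.6 0 0 0 0.01 1;-0.11 -0.6 0 0 0 0.01 1;-0.11 -0.6 0 0 0 0.01 1;-0.11 -0.6 0 0 0 0.01 1;-0.11 -0.6 0 0 0 0.01 1;-0.11 -0.6 0 0 0 0.006 1"}}

```text
time: 7.05
eef_pos: [451.9, -279.3, 257.3]
ee_rot: [0.981, 0.196, 0.001, 0.0]
contact_force: [0.2, 0.1, -0.1]
opening: 1.0
grasp_force: 0.0
```

Call:
{"method": "move_arm", "body": {"steps": "-0.11 -0.5 0 0 0 0 1;0 0 0 0 0 0 1;0 0 0 0 0 0 1;0 0 0 0 0 0 1"}}

```text
time: 7.45
eef_pos: [444.6, -314.4, 256.9]
ee_rot: [0.981, 0.195, 0.0, 0.0]
contact_force: [0.3, -0.5, -0.1]
opening: 1.002
grasp_force: 0.0
```

Run:
```python
from h import *
from station import r
c,T,s=wristT(r); im=r.snapshot("wrist"); cv2.imwrite("pics/w4.png",im[:,:,::-1]); np.save("w4T.npy",T)
print(s["time"],s["eef_pos"],s["ee_rot"],s["joint_pos"],s["opening"])
```

```text
7.45 [ 444.571 -314.43   256.919] [0.981 0.195 0.    0.   ] [-0.246 -0.104 -0.01  -0.    -1.664  2.21 ] 1.002457803867755
```

View pics/w4.png

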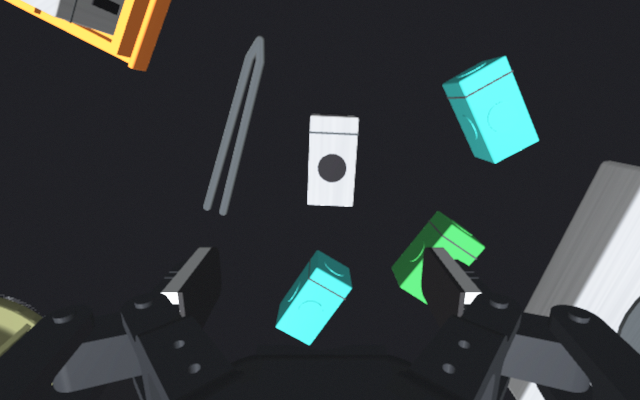

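The tin with the disc lies at (332,160): disc mark at (332,167), lid end at the top (seam at row 132). Tongs to the left at (240,125), turquoise at (313,300) and green at (437,255) leave room for the fingers.

Run:
```python
from h import *
from station import r
c=r.calibration("wrist");T=np.load("w4T.npy"); im=cv2.imread("pics/w4.png"); hsv=cv2.cvtColor(im,cv2.COLOR_BGR2HSV)
w=((hsv[...,1]<40)&(hsv[...,2]>150))
m=max((b for b in blobs(w,500) if 300<b[0][0]<360 and 120<b[0][1]<220),key=lambda b:b[1])[2].astype(np.uint8)
cs,_=cv2.findContours(m,0,1); q=cv2.approxPolyDP(cs[0],6,True)[:,0]; print(q)
rect=cv2.minAreaRect(cs[0]); print(rect)
for z in(50,55):
    Q=np.array([ray(c,T,p,z)[:2] for p in q]); print(z,Q, "edges",np.linalg.norm(Q-np.roll(Q,-1,0),axis=1))
    d=[b for b in blobs(hsv[...,2]<110,200) if abs(b[0][0]-332)<8 and abs(b[0][1]-167)<8][0][0]; print("disc",ray(c,T,d,z))
ct=r.calibration("top"); print("mortar",ray(ct,ct["T"],(384,115),70))
```

```text
[[311 115]
 [309 130]
 [318 132]
 [309 133]
 [307 204]
 [351 206]
 [357 135]
 [349 134]
 [357 133]
 [358 118]]
((332.012451171875, 160.7386932373047), (48.99210739135742, 90.04083251953125), 2.726310968399048)
50 [[ 491.112 -284.688]
 [ 476.538 -288.394]
 [ 478.19  -297.633]
 [ 473.738 -289.523]
 [ 402.614 -315.881]
 [ 418.765 -360.745]
 [ 490.666 -335.643]
 [ 488.458 -327.676]
 [ 492.51  -334.817]
 [ 506.546 -329.633]] edges [15.039  9.385  9.251 75.851 47.683 76.157  8.268  8.211 14.963 47.521]
disc [ 449.479 -324.915   50.   ]
55 [[ 491.336 -284.754]
 [ 476.97  -288.407]
 [ 478.599 -297.514]
 [ 474.211 -289.52 ]
 [ 404.106 -315.5  ]
 [ 420.025 -359.722]
 [ 490.896 -334.979]
 [ 488.719 -327.126]
 [ 492.713 -334.165]
 [ 506.548 -329.055]] edges [14.823  9.251  9.119 74.764 47.    75.065  8.149  8.093 14.748 46.84 ]
disc [ 450.299 -324.405   55.   ]
mortar [ 685.52  -241.114   70.   ]
```

Call:
{"method": "move_arm", "body": {"steps": "0 0 0 0 0 -0.008 1;0.275 0.071 -0.2 -0.007 0.0196 0 1;0.275 0.071 -0.25 -0.007 0.0196 0 1;0.275 0.071 -0.25 -0.007 0.0196 0 1;0.275 0.071 -0.3 -0.007 0.0196 0 1;0.275 0.071 -0.3 -0.007 0.0196 0 1;0.275 0.071 -0.24 -0.007 0.0196 0 1;0 0 0 0 0 0 1"}}

```text
time: 8.3
eef_pos: [567.6, -278.5, 118.2]
ee_rot: [0.902, 0.162, -0.395, 0.062]
contact_force: [-1.7, -0.0, -9.3]
opening: 0.998
grasp_force: 0.0
```

Call:
{"method": "move_arm", "body": {"steps": "0 0 0 0 0 0 1;0 0 0 0 0 0 1"}}

```text
time: 8.5
eef_pos: [569.1, -282.8, 144.9]
ee_rot: [0.912, 0.157, -0.374, 0.067]
contact_force: [-0.9, -0.0, 2.5]
opening: 0.999
grasp_force: 0.0
```

Run:
```python
from h import *
from station import r
c,T,s=wristT(r); im=r.snapshot("wrist"); cv2.imwrite("pics/w5.png",im[:,:,::-1]); np.save("w5T.npy",T)
M=R.from_quat(s["ee_rot"]).as_matrix()
print(s["time"],s["eef_pos"],"\n",M,s["joint_pos"])
hsv=cv2.cvtColor(im,cv2.COLOR_RGB2HSV)
for ce,a,m in blobs((hsv[...,1]<45)&(hsv[...,2]>110),500):
    cs,_=cv2.findContours(m.astype(np.uint8),0,1); print(ce,a,cv2.approxPolyDP(cs[0],8,True)[:,0].tolist())
```

```text
8.5 [ 569.116 -282.792  144.888] 
 [[ 0.671  0.337 -0.661]
 [ 0.237 -0.941 -0.24 ]
 [-0.703  0.005 -0.711]] [-0.014  0.679  0.445  0.287 -2.065  1.967]
[195.202 122.915] 2794 [[187, 52], [187, 196], [193, 74], [211, 202], [207, 82]]
[318.935 174.515] 4445 [[292, 125], [296, 222], [343, 222], [347, 126]]
[566.668 247.743] 12108 [[639, 171], [466, 263], [492, 292], [548, 315], [549, 291], [639, 265]]
[182.559 276.679] 658 [[208, 249], [161, 292], [173, 304]]
[459.351 276.58 ] 659 [[434, 248], [469, 304], [481, 292]]
[604.308 281.34 ] 773 [[639, 269], [561, 292], [639, 279]]
[618.233 313.428] 2059 [[639, 353], [639, 289], [570, 304]]
[312.744 332.022] 7969 [[203, 329], [229, 362], [258, 344], [355, 343], [413, 361], [439, 326], [214, 308]]
[120.051 390.385] 667 [[140, 399], [131, 377], [107, 383], [98, 399]]
[522.035 390.561] 602 [[504, 399], [544, 398], [535, 383], [510, 377]]
```

View pics/w5.png

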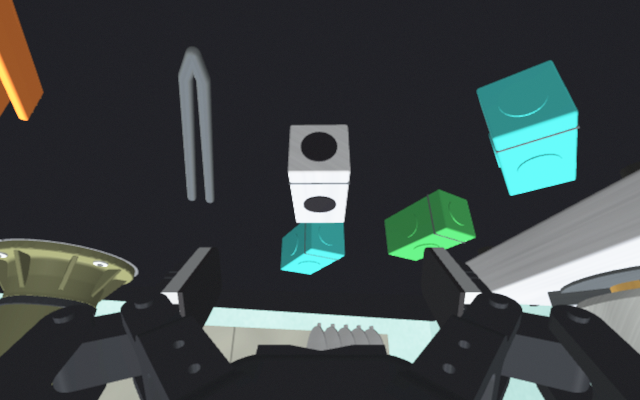

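The close view shows the lid face with its disc at (319,146) facing the tool and the side disc at (320,204), centred between the fingers. I approach along the tool axis.

Call:
{"method": "move_arm", "body": {"steps": "-0.22 -0.08 -0.24 0 0 0 1;-0.31 -0.108 -0.33 0 0 0 1;-0.31 -0.108 -0.33 0 0 0 1;-0.26 -0.09 -0.28 0 0 0 1;-0.16 -0.055 -0.17 0 0 0 1;-0.085 -0.027 -0.09 0 0 0 1;0 0 0 0 0 0 1;0 0 0 0 0 0 1"}}

```text
time: 9.35
eef_pos: [468.6, -318.3, 36.3]
ee_rot: [0.912, 0.157, -0.374, 0.066]
contact_force: [-0.7, -0.4, 0.8]
opening: 0.999
grasp_force: 0.0
```

Call:
{"method": "move_arm", "body": {"steps": "0 0 0 0 0 0 0.4;0 0 0 0 0 0 0.4;0 0 0 0 0 0 0.4;0 0 0 0 0 0 0.4;0 0 0 0 0 0 0.4;0 0 0 0 0 0 0.4", "force": 60}}

```text
time: 9.95
eef_pos: [467.9, -318.0, 33.7]
ee_rot: [0.911, 0.158, -0.376, 0.066]
contact_force: [2.8, 2.0, 4.4]
opening: 0.575
grasp_force: 63.7
```

Call:
{"method": "move_arm", "body": {"steps": "0 0 0.15 0 0 0 0.4;0 0 0.3 0 0 0 0.4;0 0 0.4 0 0 0 0.4;0 0 0.4 0 0 0 0.4;0 0 0.4 0 0 0 0.4;0 0 0.2 0 0 0 0.4;0 0 0 0 0 0 0.4"}}

```text
time: 10.65
eef_pos: [467.8, -318.3, 173.5]
ee_rot: [0.911, 0.157, -0.375, 0.066]
contact_force: [1.1, 0.3, -2.7]
opening: 0.575
grasp_force: 62.9
```

Call:
{"method": "move_arm", "body": {"steps": "0.03 0 0 0.0035 -0.0098 0 0.4;0.04 0 0 0.007 -0.0196 0 0.4;0.04 0 0 0.007 -0.0196 0 0.4;0.04 0 0 0.007 -0.0196 0 0.4;0.04 0 0 0.007 -0.0196 0 0.4;0.04 0 0 0.007 -0.0196 0 0.4;0 0 0 0 0 0 0.4"}}

```text
time: 11.35
eef_pos: [482.9, -318.7, 172.4]
ee_rot: [0.985, 0.169, -0.03, 0.005]
contact_force: [0.4, 0.2, -2.1]
opening: 0.571
grasp_force: 63.2
```

Run:
```python
from h import *
from station import r
s=r.read_state(); print(s["eef_pos"],R.from_quat(s["ee_rot"]).as_matrix(),s["joint_pos"],s["opening"])
```

```text
[ 482.944 -318.675  172.39 ] [[ 0.941  0.333 -0.057]
 [ 0.332 -0.943 -0.02 ]
 [-0.06   0.    -0.998]] [-0.217  0.019 -0.057  0.032 -1.546  2.125] 0.570538638141337
```

Call:
{"method": "move_arm", "body": {"steps": "0.04 0 0 0.007 -0.0196 0 0.4;0.04 0 0 0.007 -0.0196 0 0.4;0.04 0 0 0.007 -0.0196 0 0.4;0.04 0 0 0.007 -0.0196 0 0.4;0.04 0 0 0.007 -0.0196 0 0.4;0.04 0 0 0.007 -0.0196 0 0.4;0.03 0 0 0.0035 -0.0098 0 0.4;0 0 0 0 0 0 0.4"}}

```text
time: 12.15
eef_pos: [502.7, -318.1, 167.6]
ee_rot: [0.912, 0.155, 0.375, -0.068]
contact_force: [-0.2, -0.3, -2.1]
opening: 0.571
grasp_force: 63.3
```

Call:
{"method": "move_arm", "body": {"steps": "0 0 0 0 0 0 0.4;0 0 0 0 0 0 0.4"}}

```text
time: 12.35
eef_pos: [504.9, -317.6, 171.2]
ee_rot: [0.911, 0.158, 0.375, -0.066]
contact_force: [-0.3, 0.1, -2.1]
opening: 0.574
grasp_force: 63.3
```

Run:
```python
from h import *
from station import r
s=r.read_state(); print(s["time"],s["eef_pos"],R.from_quat(s["ee_rot"]).as_matrix(),s["joint_pos"],s["opening"])
ims=[r.snapshot(n)[:,:,::-1] for n in("scene","top")]
cv2.imwrite("pics/c6.png",np.hstack([cv2.resize(ims[0][150:350,150:350],(400,400)),cv2.resize(ims[1][100:300,300:500],(400,400))]))
```

```text
12.35 [ 504.856 -317.641  171.156] [[ 0.669  0.337  0.663]
 [ 0.238 -0.942  0.238]
 [ 0.705 -0.002 -0.71 ]] [-0.652 -0.226 -0.227 -0.696 -1.177  2.711] 0.5741886674369209
```

View pics/c6.png

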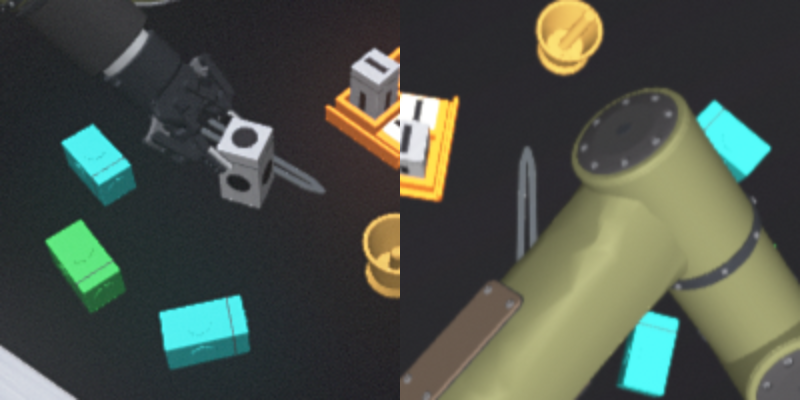

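The view shows the tin held upright, lid up (crop (245,135)), over free slab, so I stand it there and regrasp from above.

Call:
{"method": "move_arm", "body": {"steps": "0 0 -0.2 0 0 0 0.4;0 0 -0.35 0 0 0 0.4;0 0 -0.35 0 0 0 0.4;0 0 -0.25 0 0 0 0.4;0 0 -0.1 0 0 0 0.4;0 0 0 0 0 0 0.4;0 0 0 0 0 0 0.4"}}

```text
time: 13.15
eef_pos: [505.2, -318.6, 79.4]
ee_rot: [0.91, 0.158, 0.377, -0.065]
contact_force: [0.2, 0.5, -3.0]
opening: 0.574
grasp_force: 63.3
```

Call:
{"method": "move_arm", "body": {"steps": "0 0 -0.03 0 0 0 0.4;0 0 -0.03 0 0 0 0.4;0 0 0 0 0 0 0.4"}}

```text
time: 13.45
eef_pos: [504.8, -318.1, 73.9]
ee_rot: [0.91, 0.157, 0.377, -0.065]
contact_force: [-1.2, 0.1, -2.9]
opening: 0.57
grasp_force: 63.3
```

Call:
{"method": "move_arm", "body": {"steps": "0 0 -0.03 0 0 0 0.4;0 0 -0.02 0 0 0 0.4;0 0 0 0 0 0 0.4"}}

```text
time: 13.75
eef_pos: [504.6, -317.9, 69.6]
ee_rot: [0.911, 0.157, 0.377, -0.066]
contact_force: [-0.4, -0.1, -1.9]
opening: 0.574
grasp_force: 63.3
```

Call:
{"method": "move_arm", "body": {"steps": "0 0 -0.03 0 0 0 0.4;0 0 -0.015 0 0 0 0.4;0 0 0 0 0 0 0.4"}}

```text
time: 14.05
eef_pos: [504.6, -318.0, 66.2]
ee_rot: [0.911, 0.157, 0.377, -0.066]
contact_force: [-0.2, 0.4, -3.4]
opening: 0.57
grasp_force: 63.3
```

Call:
{"method": "move_arm", "body": {"steps": "0 0 -0.015 0 0 0 0.4;0 0 0 0 0 0 0.4"}}

```text
time: 14.25
eef_pos: [504.7, -318.0, 65.3]
ee_rot: [0.911, 0.157, 0.377, -0.065]
contact_force: [1.2, 1.0, -2.9]
opening: 0.572
grasp_force: 63.3
```

Call:
{"method": "move_arm", "body": {"steps": "0 0 -0.013 0 0 0 0.4;0 0 0 0 0 0 0.4"}}

```text
time: 14.45
eef_pos: [504.7, -318.0, 64.3]
ee_rot: [0.911, 0.157, 0.377, -0.065]
contact_force: [0.5, -0.1, -3.0]
opening: 0.575
grasp_force: 63.3
```

Call:
{"method": "move_arm", "body": {"steps": "0 0 -0.02 0 0 0 0.4;0 0 0 0 0 0 0.4"}}

```text
time: 14.65
eef_pos: [504.7, -318.0, 62.7]
ee_rot: [0.911, 0.157, 0.377, -0.066]
contact_force: [0.8, 0.9, -2.8]
opening: 0.572
grasp_force: 63.3
```

Call:
{"method": "move_arm", "body": {"steps": "0 0 -0.013 0 0 0 0.4;0 0 0 0 0 0 0.4"}}

```text
time: 14.85
eef_pos: [504.7, -318.0, 61.9]
ee_rot: [0.911, 0.157, 0.377, -0.065]
contact_force: [-0.6, -0.8, -2.3]
opening: 0.573
grasp_force: 63.3
```

Call:
{"method": "move_arm", "body": {"steps": "0 0 -0.015 0 0 0 0.4;0 0 0 0 0 0 0.4"}}

```text
time: 15.05
eef_pos: [505.1, -318.2, 61.7]
ee_rot: [0.91, 0.157, 0.377, -0.065]
contact_force: [-1.9, 0.8, 1.7]
opening: 0.574
grasp_force: 63.5
```

Call:
{"method": "move_arm", "body": {"steps": "0 0 -0.015 0 0 0 0.4;0 0 0 0 0 0 0.4"}}

```text
time: 15.25
eef_pos: [505.4, -318.4, 61.7]
ee_rot: [0.91, 0.158, 0.378, -0.065]
contact_force: [-2.7, 0.8, 6.8]
opening: 0.574
grasp_force: 64.1
```

Call:
{"method": "move_arm", "body": {"steps": "0 0 0 0 0 0 0.7;0 0 0 0 0 0 1;0 0 0 0 0 0 1;0 0 0 0 0 0 1;-0.1 -0.036 0.106 0 0 0 1;-0.25 -0.089 0.265 0 0 0 1;-0.3 -0.107 0.318 0 0 0 1;-0.3 -0.107 0.318 0 0 0 1"}}

```text
time: 16.05
eef_pos: [432.1, -343.7, 136.5]
ee_rot: [0.911, 0.158, 0.376, -0.065]
contact_force: [-0.1, 0.4, 0.4]
opening: 0.999
grasp_force: 0.0
```

Call:
{"method": "move_arm", "body": {"steps": "0 0 0.5 -0.003 0.01 0 1;0 0 0.5 -0.007 0.0196 0 1;0 0 0.4 -0.007 0.0196 0 1;0.15 0 0.2 -0.007 0.0196 0 1;0.2 0.1 0 -0.007 0.0196 0 1;0.2 0.1 0 -0.007 0.0196 0 1;0.2 0.1 0 -0.004 0.0097 0 1;0 0 0 0 0 0 1"}}

```text
time: 16.85
eef_pos: [491.6, -319.2, 253.3]
ee_rot: [0.985, 0.171, -0.003, -0.0]
contact_force: [-0.0, 0.3, -0.7]
opening: 0.998
grasp_force: 0.0
```

Call:
{"method": "move_arm", "body": {"steps": "0 0 0 0 0 0 1;0 0 0 0 0 0 1"}}

```text
time: 17.05
eef_pos: [489.1, -321.6, 256.1]
ee_rot: [0.986, 0.169, 0.0, 0.001]
contact_force: [-0.7, 0.4, 0.2]
opening: 1.001
grasp_force: 0.0
```

Run:
```python
from h import *
from station import r
c,T,s=wristT(r); im=r.snapshot("wrist"); cv2.imwrite("pics/w7.png",im[:,:,::-1]); np.save("w7T.npy",T)
print(s["time"],s["eef_pos"],"\n",R.from_quat(s["ee_rot"]).as_matrix(),s["joint_pos"])
hsv=cv2.cvtColor(im,cv2.COLOR_RGB2HSV)
for ce,a,m in blobs((hsv[...,2]<110),100):
    if a<3000: print("dark",ce,a,ray(c,T,ce,98)[:2])
for ce,a,m in blobs((hsv[...,1]<45)&(hsv[...,2]>110),500):
    cs,_=cv2.findContours(m.astype(np.uint8),0,1); print(ce,a,cv2.approxPolyDP(cs[0],8,True)[:,0].tolist())
```

```text
17.05 [ 489.087 -321.578  256.113] 
 [[ 0.943  0.333  0.001]
 [ 0.333 -0.943 -0.001]
 [ 0.001  0.001 -1.   ]] [-0.239  0.004  0.091  0.001 -1.657  2.149]
dark [90.197  6.463] 147 [ 560.637 -101.378]
dark [ 5.664 39.852] 542 [512.965 -40.08 ]
dark [323.652 151.345] 805 [ 513.346 -316.225]
[96.503 10.202] 858 [[63, 6], [112, 28], [120, 0], [97, 0], [93, 16], [86, 0]]
[23.163 45.674] 2209 [[2, 4], [0, 25], [2, 16], [15, 27], [0, 72], [32, 85], [50, 25]]
[218.494 162.871] 2215 [[235, 80], [193, 245], [231, 97], [214, 243]]
[323.611 150.02 ] 2306 [[297, 123], [297, 177], [349, 178], [351, 124]]
[592.348 256.153] 11215 [[581, 182], [523, 310], [548, 315], [564, 303], [611, 327], [639, 298], [639, 194]]
[630.455 327.193] 694 [[639, 303], [615, 328], [636, 350]]
[522.377 390.338] 663 [[503, 398], [544, 399], [534, 382], [512, 377]]
```

View pics/w7.png

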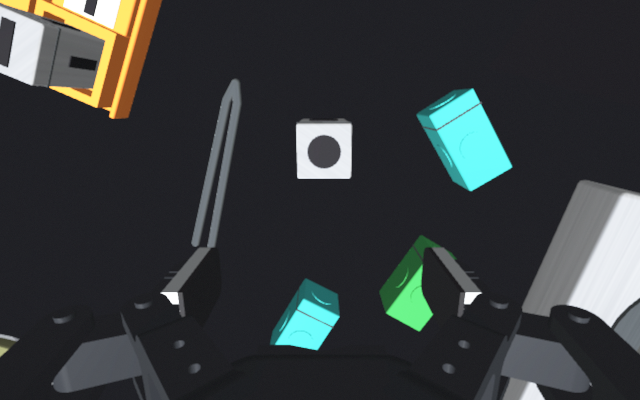

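The tin stands upright with its lid disc at (323,151), which is world (513,-316). I regrasp it from above.

Call:
{"method": "move_arm", "body": {"steps": "0.16 0.036 -0.4 0 0 0 1;0.16 0.036 -0.5 0 0 0 1;0 0 -0.5 0 0 0 1;0 0 -0.45 0 0 0 1;0 0 -0.28 0 0 0 1;0 0 -0.15 0 0 0 1;0 0 0 0 0 0 1;0 0 0 0 0 0 1"}}

```text
time: 17.9
eef_pos: [514.1, -316.4, 86.2]
ee_rot: [0.986, 0.169, 0.001, 0.001]
contact_force: [0.5, -0.4, 0.6]
opening: 0.998
grasp_force: 0.0
```

Call:
{"method": "move_arm", "body": {"steps": "0 0 0 0 0 0 0.4;0 0 0 0 0 0 0.4;0 0 0 0 0 0 0.4;0 0 0 0 0 0 0.4;0 0 0 0 0 0 0.4", "force": 40}}

```text
time: 18.4
eef_pos: [514.5, -315.8, 85.7]
ee_rot: [0.986, 0.169, 0.001, 0.001]
contact_force: [0.7, 0.6, 6.3]
opening: 0.569
grasp_force: 42.6
```

Call:
{"method": "move_arm", "body": {"steps": "0 0 0.15 0 0 0 0.4;0 0 0.35 0 0 0 0.4;0 0 0.5 0 0 0 0.4;0 0 0.5 0 0 0 0.4;0 0.2 0.3 0 0 0 0.4;0.02 0.4 0 0 0 -0.008 0.4;0.02 0.5 0 0 0 -0.008 0.4;0.02 0.55 0 0 0 -0.008 0.4"}}

```text
time: 19.2
eef_pos: [517.6, -190.9, 218.7]
ee_rot: [0.996, 0.093, -0.001, 0.0]
contact_force: [0.4, -0.0, -2.2]
opening: 0.572
grasp_force: 42.3
```

Call:
{"method": "move_arm", "body": {"steps": "0.02 0.6 0 0 0 -0.008 0.4;0.02 0.6 0 0 0 -0.008 0.4;0.02 0.6 0 0 0 -0.008 0.4;0.02 0.6 0 0 0 -0.008 0.4;0.02 0.6 0 0 0 -0.006 0.4;0.02 0.6 0 0 0 -0.005 0.4;0.02 0.6 0 0 0 0 0.4;0.02 0.5 0 0 0 0 0.4"}}

```text
time: 20.0
eef_pos: [529.4, 162.9, 218.8]
ee_rot: [0.999, -0.04, -0.001, 0.001]
contact_force: [0.5, 0.1, -2.6]
opening: 0.569
grasp_force: 42.3
```

Call:
{"method": "move_arm", "body": {"steps": "0.02 0.3 0 0 0 0 0.4;0 0.15 0 0 0 0 0.4;0 0 0 0 0 0 0.4;0 0 0 0 0 0 0.4;0 0 0 0 0 0 0.4"}}

```text
time: 20.5
eef_pos: [531.8, 193.3, 219.4]
ee_rot: [0.999, -0.041, -0.0, 0.0]
contact_force: [-0.3, -0.7, -3.1]
opening: 0.57
grasp_force: 42.3
```

Call:
{"method": "move_arm", "body": {"steps": "0.02 0.01 -0.2 0 0 0 0.4;0 0 -0.35 0 0 0 0.4;0 0 -0.3 0 0 0 0.4;0 0 -0.12 0 0 0 0.4;0 0 0 0 0 0 0.4;0 0 0 0 0 0 0.4"}}

```text
time: 21.1
eef_pos: [533.7, 194.9, 147.5]
ee_rot: [0.999, -0.041, 0.0, 0.0]
contact_force: [-0.1, -0.1, -2.6]
opening: 0.572
grasp_force: 42.3
```

Run:
```python
from h import *
from station import r
c,T,s=wristT(r); im=r.snapshot("wrist")
print(s["time"],s["eef_pos"],s["ee_rot"])
zl=95+s["eef_pos"][2]-85.7
for ce,a,m in blobs(im.max(2)<110,60):
    if a<4000 and ce[1]<300: print(ce,a,"slot",ray(c,T,ce,28)[:2]-61*np.array([.9967,-.081]),"lid",ray(c,T,ce,zl)[:2],ray(c,T,ce,zl+4)[:2])
```

```text
21.1 [533.717 194.95  147.501] [ 0.999 -0.041  0.     0.   ]
[429.698 112.144] 945 slot [525.923 112.811] lid [593.626 147.795] [593.841 149.035]
[538.387 111.802] 1110 slot [519.526  31.227] lid [590.381 106.4  ] [590.693 108.888]
[320.945 111.985] 1176 slot [532.693 194.46 ] lid [597.062 189.223] [597.172 189.214]
[623.27 197.57] 2476 slot [446.107 -42.999] lid [553.128  68.738] [554.564  72.361]
[320.772 191.023] 3684 slot [471.347 199.597] lid [565.935 191.83 ] [566.984 191.742]
[467.705 225.516] 1673 slot [432.174  81.164] lid [546.059 131.738] [547.707 133.462]
[321.111 265.551] 3411 slot [405.748 204.66 ] lid [532.65  194.399] [534.703 194.234]
```

Call:
{"method": "move_arm", "body": {"steps": "0 0 -0.15 0 0 0 0.4;0 0 -0.2 0 0 0 0.4;0 0 -0.15 0 0 0 0.4;0 0 -0.07 0 0 0 0.4;0 0 -0.03 0 0 0 0.4;0 0 0 0 0 0 0.4;0 0 0 0 0 0 0.4"}}

```text
time: 21.85
eef_pos: [533.5, 195.3, 102.1]
ee_rot: [0.999, -0.04, 0.0, 0.0]
contact_force: [-0.2, -0.2, -2.2]
opening: 0.571
grasp_force: 42.3
```

Call:
{"method": "move_arm", "body": {"steps": "0 0 -0.025 0 0 0 0.4;0 0 -0.02 0 0 0 0.4;0 0 0 0 0 0 0.4"}}

```text
time: 22.15
eef_pos: [533.8, 195.4, 99.7]
ee_rot: [0.999, -0.04, 0.001, -0.0]
contact_force: [-1.6, 0.2, 4.2]
opening: 0.569
grasp_force: 43.0
```

Call:
{"method": "move_arm", "body": {"steps": "0 0 -0.01 0 0 0 0.4;0 0 0 0 0 0 0.4;0 0 0 0 0 0 0.4"}}

```text
time: 22.45
eef_pos: [534.0, 195.4, 99.7]
ee_rot: [0.999, -0.04, 0.001, -0.0]
contact_force: [-3.5, -0.7, 7.9]
opening: 0.569
grasp_force: 43.4
```

Run:
```python
from h import *
from station import r
s=r.read_state();print(s["eef_pos"],s["contact_force"])
im=r.snapshot("scene")[:,:,::-1]; cv2.imwrite("pics/s8.png",cv2.resize(im[110:240,290:450],(800,650),interpolation=2)[:600])
```

```text
[534.017 195.406  99.715] [-3.529 -0.693  7.944]
```

View pics/s8.png

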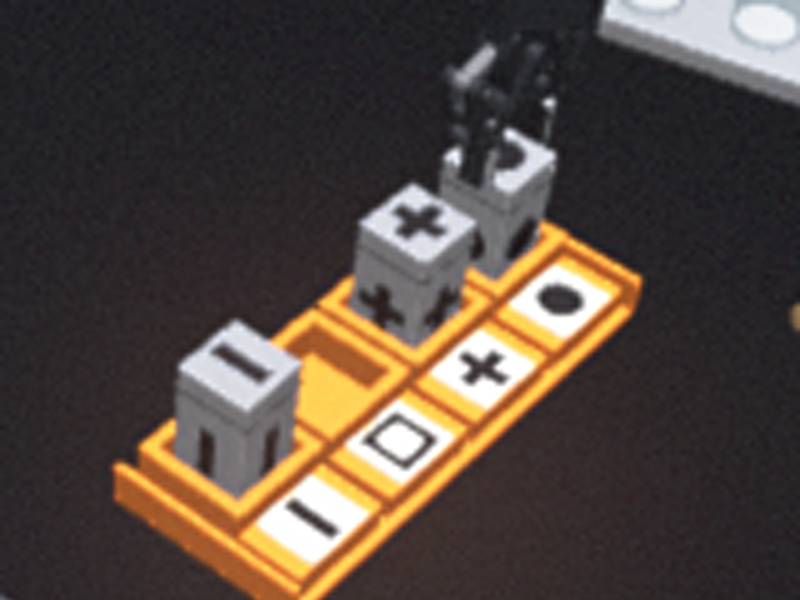

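The crop shows the disc tin at (500,200) down in the disc compartment, level with the cross tin at (415,260) and the bar tin at (240,400). I release it and retract.

Call:
{"method": "move_arm", "body": {"steps": "0 0 0.01 0 0 0 0.7;0 0 0 0 0 0 1;0 0 0 0 0 0 1;0 0 0 0 0 0 1;0 0 0.15 0 0 0 1;0 0 0.4 0 0 0 1;0 0 0.6 0 0 0 1;0 -0.2 0.6 0 0 0 1"}}

```text
time: 23.3
eef_pos: [532.9, 180.5, 231.1]
ee_rot: [0.999, -0.04, -0.001, 0.001]
contact_force: [0.7, -0.5, -0.1]
opening: 1.0
grasp_force: 0.0
```

Call:
{"method": "move_arm", "body": {"steps": "0 -0.4 0.4 0 0 0 1;0 0 0 0 0 0 1;0 0 0 0 0 0 1"}}

```text
time: 23.6
eef_pos: [533.5, 149.9, 261.0]
ee_rot: [0.999, -0.041, 0.001, -0.001]
contact_force: [-0.3, 0.4, -0.7]
opening: 0.998
grasp_force: 0.0
```

Run:
```python
from h import *
from station import r
c,T,s=wristT(r); im=r.snapshot("wrist"); hsv=cv2.cvtColor(im,cv2.COLOR_RGB2HSV)
print(s["time"],s["eef_pos"],s["ee_rot"],s["contact_force"],s["opening"])
for ce,a,m in blobs(im.max(2)<110,60):
    if a<3000 and ce[1]<240: print("dark",ce,a,"z111",ray(c,T,ce,111)[:2])
for ce,a,m in blobs((hsv[...,1]<40)&(hsv[...,2]>150),400):
    if ce[1]<240: cs,_=cv2.findContours(m.astype(np.uint8),0,1); print(ce,a,cv2.minAreaRect(cs[0])[1:])
```

```text
23.6 [533.526 149.874 260.997] [ 0.999 -0.041  0.001 -0.001] [-0.27   0.398 -0.665] 0.9984086827395525
dark [507.277 111.961] 285 z111 [579.757 -11.38 ]
dark [355.456 112.672] 421 z111 [589.636 115.801]
dark [431.312 113.348] 465 z111 [583.85   52.212]
dark [279.681 112.639] 552 z111 [594.892 179.365]
dark [354.031 155.443] 653 z111 [553.616 119.024]
dark [283.003 157.307] 722 z111 [557.047 180.807]
dark [363.957 184.556] 630 z111 [526.88  111.677]
dark [544.814 184.745] 431 z111 [513.575 -48.664]
dark [270.352 184.553] 804 z111 [533.687 194.772]
[279.782 112.38 ] 1288 ((39.0, 47.0), 90.0)
[355.505 112.336] 1409 ((39.0, 47.0), 90.0)
[430.746 112.328] 881 ((39.0, 49.0), 90.0)
[506.795 112.417] 1567 ((39.0, 51.0), 90.0)
[431.322 112.474] 460 ((21.0, 21.0), 90.0)
[270.959 182.848] 2131 ((52.99999237060547, 55.99999237060547), 90.0)
[363.545 183.171] 2301 ((56.5483512878418, 54.06364822387695), 1.6365771293640137)
[543.282 184.006] 2535 ((54.0, 62.0), 90.0)
```

```bash
python3 -c "
from station import r
print(r.finish_job())"
```

```text
the job is handed in; nothing more can be done
None
```

Both tins are back in the compartments with their own marks, upright, lid up and level with the bar tin in the last wrist view. I handed the job in at about 24 s of the 67 s limit, with no verdict returned.

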